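Index the lens carrier round to the green station

ROBOT

A 6-joint arm with a two-finger parallel gripper is mounted at the origin on the work surface. World frame = base frame: x ahead of the robot, y to its left, z up, the work surface at z = 0. Lengths are in mm, angles in degrees, forces in N, time in s.
With the tool pointing down it reaches from about 350 to 850 mm from the base axis. Payload 8.1 kg.
Tool frame: the origin (TCP) lies between the finger pads; the fingertips stand 8 mm ahead of it and the grasp point (between the pads) lies 11 mm behind it (r.tip_extent is the distance from the TCP to the fingertips, in mm); z points along the fingers, y is the direction in which the jaws open and shut (so a half turn about z gives the same grasp; the last joint's range is limited). The gripper opens to 85 mm and grips with 20 to 120 N. Pads are 22 mm wide; open, the fingers measure 114 mm over their backs; the gripper's body (76 mm by 85 mm) begins 54 mm behind the grasp point. The pads swing forward as they close: fully open they stand 13 mm farther back than shut.
Start: joints at [-71.929, 7.471, 85.268, -0, 87.261, -4.893], TCP at [234.113, -552.446, 239.292] pointing down, gripper open.
Joint ranges: [-169.43, 169.43], [-51.17, 129.36], [1.28, 143.12], [-76.62, 256.62], [0, 156.53], [-152.29, 152.29]. Speed limits (degrees/s): [136.94, 136.94, 159.86, 180, 180, 180].

INTERFACE

Orientations are given as [roll, pitch, yaw] about the fixed x, y, z axes, in that order (R = Rz(yaw) Ry(pitch) Rx(roll)).
In Python, from bench import sensors, viewer, hand_in, r gives the robot as it stands. The module is installed in compiled form; this text tells all that it offers.
- The arm moves only by the tool move_arm, never from a script. Its argument "rows" is a list that holds one entry, the list of rows, each a list of 6 numbers: the shift along the tool's x, y, z in m, then the turn, a rotation vector about the tool's x, y, z in degrees. In form: [[[tx, ty, tz, rx, ry, rz], ...]]. A call has 1 to 20 rows; each row is the pose to reach, as a shift and turn from the pose commanded when the call began, along the tool's axes at that moment; what a row does not reach only later rows make up. A row lasts 1/10 s, in which the tool goes at most 50 mm and 8.59 degrees, less where a joint would pass 70% of its speed; a pose out of reach is approached as far as the arm can. A call with a gripper value outside its range is refused whole. "grip" is the opening, from 0 (shut) to 1 (fully open), set as the call begins (left out, the last holds). The fingers move at their own pace and stop on an object; "newtons" is the grip in N (left out, the last holds). Time passes only in rows, so rows that repeat a pose let the fingers close. It gives the time, the measured TCP pose, the force and the opening at its end, in the units of the state.
- sensors.sense(): the state, without advancing time (a new reading comes with each control period).
- viewer.snapshot(name): name is "side" or "top"; returns a dict with "color" (420x560x3 uint8, red, green, blue), "camera_matrix" (3x3 intrinsics, pixels), "R" (3x3) and "t" (3): a world point X has camera coordinates R X + t. Camera axes: x right, y down, z forward; pixel columns grow to the right and rows downward; lengths in mm; the calibration is good to about 2 mm. A picture is of the moment at which its call begins. There is no depth.
- hand_in(): hands the job in, once; it reports no verdict.
The state is a dict: "time": time; "joint_pos": joint angles; "qd": joint speeds; "joint_efforts": joint torques, N m; "tool_pos": TCP position; "tcp_rot": TCP orientation; "ft_force": force on the tool from outside, world axes, zero at the start; "wrist_torque": the same for the moment, N m; "finger_gap": finger opening in mm.
Only numpy, scipy, OpenCV 4.12 (cv2) and the standard library are available. Lean on these libraries where they do the work, as an engineer would, in place of code of your own. Each camera call takes 0.05 s, during which the arm holds its last target.

TASK

The yellow plastic offcut is in the way on the green station: put it in the grey scrap bin. Pull the red T-handled plunger up and twist it so that it stays out, swing the blue carrier arm round until its white post stands over the middle of the green station, and twist the plunger back so that it drops fully home and locks the arm there. Leave everything else where it is.

Things in the scene. Friction and masses are not known exactly. Their poses are not given: they have to be found in the camera images.
- plunger_lift (a joint): How far the plunger is pulled up, m: 0 = fully home (pin through a hole in the turntable), 0.027 = end of travel. A spring pushes it down with about 4 N at 0 and 10 N at 0.020. Held out by the sleeve it stands at about 0.0195; resting on the turntable between holes, about 0.017.
- plunger_twist (a joint): Turn of the T-handle about the vertical, rad, anticlockwise from above positive, stops at -1.4 and 1.4. At 0 the bar is in line with the slot of the brass sleeve and the plunger can go down; while it is down it cannot turn (play 0.1). Pulled up more than 0.021 it turns easily either way (about 0.03 N m); turned by 0.6 or more (1.0 is good) and let go, it rests on top of the sleeve and stays out. Turned back to within 0.1 of 0 it springs down by itself if let go.
- swivel (a joint): Turn of the turntable with the blue carrier arm about the vertical, rad, anticlockwise from above positive. It starts locked at 0, midway between the two stations; the stations' holes are at +0.873 and -0.873, stops at +-1.15. About 0.12 N m of friction holds it where it is left. The pin self-centres from about 0.05 rad off.
- tee_mid (a point): Middle of the plunger's red T-handle, a bar 70 long (its own y axis), 16 wide (its own x axis) and 24 tall; its z is up. It stands on the far side of the turntable, its axis 66 from the pivot. Home, the bar's middle is 131 above the bench; nothing but its thin stem is under it down to the brass sleeve's top at 105 (34 across).
- pivot (a point): Centre of the turntable, on its top face, 62 above the bench (disc 164 in diameter, 18 thick). Its x axis points from the pivot to the plunger.
- post_mid (a point): Middle of the white upright grip post on the outer end of the blue carrier arm: 22 in diameter, its top 115 and its foot (top of the arm) 62 above the bench, this point 95. Its axis is 150 from the pivot. The arm is 44 wide, its underside 44 above the bench; a black lens barrel 48 across, its top 96 above the bench, stands on it 52 inward of the post.
- station_green_top (a point): Centre of the top of the green station, a disc 80 in diameter whose top is 30 above the bench; 150 from the pivot. Left or right of the carrier arm.
- station_orange_top (a point): Centre of the top of the orange station, the same but orange, on the other side; not used.
- offcut_mid (a point): Centre of the yellow offcut lying on the green station, 76 long (its own x axis), 28 tall, 24 wide (its own y axis) over its middle 40, and with feet 40 wide and 18 tall at both ends; 60 g. It is too tall for the carrier arm to pass over.
- scrap_bin: Grey open bin, fixed, 170 (its own x axis) by 140 (its own y axis), 70 tall, walls and floor 5; origin at the centre of its underside. A white parts tray of the same outline, 30 tall, stands on the other side.
- cap_jar_mid (a point): Bystander, leave alone: closed white jar with a black lid, 48 diameter, 48 tall, standing on the orange station. This point is on it, near its middle.
- amber_bottle_mid (a point): Bystander, leave alone: amber bottle with a white cap, 52 diameter, 105 tall. This point is on it, near its middle.
- spare_ring_mid (a point): Bystander, leave alone: black ring lying flat, 68 outside diameter, 22 tall. This point is on it, near its middle.
- blower_mid (a point): Bystander, leave alone: dark rubber hand blower standing up, 62 diameter, 105 tall. This point is on it, near its middle.
There are look-alikes about, which are no part of the job. Of the things that look like the part that bears offcut_mid, the largest one is meant.

How it is judged:
By the outcome, as a careful person would: the job done as asked, in the order asked, and still so for the second after the job is handed in, with the robot touching nothing.
It also fails if it takes over 66 s, if anything falls off the work surface, if the arm or the gripper's body presses on something with over 40 N, if the wrist force passes 120 N, or if a joint passes its speed limit or range.

## Working session

There is one attempt and no reset: what is moved stays moved. The work goes in short steps, Python scripts to look and compute and a tool call to move; the robot and the scene stay as the last step left them, time stands still between calls to the robot, and variables do not carry over. Pictures are saved under pics/ and viewed, and the job is handed in when it is done.

Besides the shell and the picture viewer there is one more tool, called after "Call:" by a JSON object that holds its "api" and its "payload", one argument or row to a line. move_arm: Moves the arm, as the interface text tells. Its arguments: {"type":"object","properties":{"rows":{"type":"array","items":{"type":"array","items":{"type":"array","items":{"type":"number"}}}},"grip":{"type":"number"},"newtons":{"type":"number"}},"required":["rows"]}

```bash
mkdir -p pics
cat > h.py <<'E'
import numpy as np, cv2, pickle
def snap(name,fn):
    from bench import viewer
    s=viewer.snapshot(name); cv2.imwrite(f'pics/{fn}.png',s['color'][:,:,::-1]); pickle.dump(s,open(f'pics/{fn}.pkl','wb')); return s
def load(fn): return pickle.load(open(f'pics/{fn}.pkl','rb'))
def ray(s,u,v):
    K=np.array(s['camera_matrix']);R=np.array(s['R']);t=np.array(s['t'])
    return -R.T@t, R.T@np.linalg.inv(K)@np.array([u,v,1.])
def onz(s,u,v,z):
    c,d=ray(s,u,v); return c+d*(z-c[2])/d[2]
def proj(s,X):
    p=np.array(s['camera_matrix'])@(np.array(s['R'])@np.array(X,float)+np.array(s['t'])); return p[:2]/p[2]
E
python3 - <<'E'
from h import *
from bench import sensors
a=snap('top','top0');b=snap('side','side0')
for s in(a,b): print(ray(s,280,210))
print(sensors.sense())
E
```

```text
(array([ 484.95522447,   15.82460754, 1267.89258894]), array([ 0.10869531, -0.02473972, -0.9938953 ]))
(array([497.06610763, 936.60408629, 700.00520533]), array([ 0.05637357, -0.82908104, -0.5564657 ]))
{'time': 0.1, 'joint_pos': array([-7.19310871e+01,  7.51153104e+00,  8.53248864e+01,  9.03696806e-04,
        8.72619106e+01, -4.89338668e+00]), 'qd': array([-0.00332964,  0.04600931, -0.14142089, -0.0119818 ,  0.02912964,
        0.03506599]), 'joint_efforts': array([ 8.16642387e-04, -5.70953679e+01, -5.01940870e+01, -2.42214328e-04,
        8.11583275e-03,  1.72490229e-05]), 'tool_pos': array([ 233.94315438, -551.97338306,  238.32380699]), 'tcp_rot': array([-1.79902107e+02, -9.28686844e-03,  2.29622477e+01]), 'ft_force': array([-0.9944647 , -0.40546579, -0.50316991]), 'wrist_torque': array([-0.03683468, -0.00371471, -0.00054399]), 'finger_gap': 85.50014550619038}
```

```bash
sleep 1; ls pics
```

```text
side0.pkl
side0.png
top0.pkl
top0.png
```

View pics/top0.png

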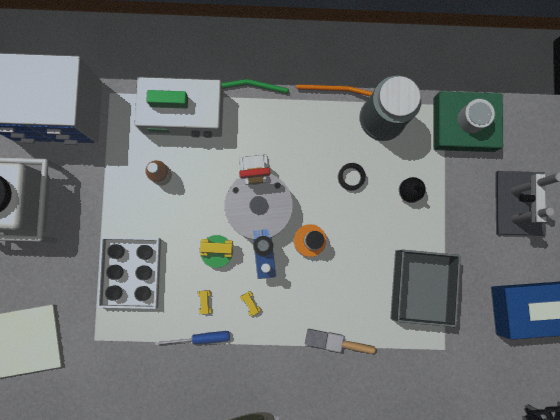

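View pics/side0.png

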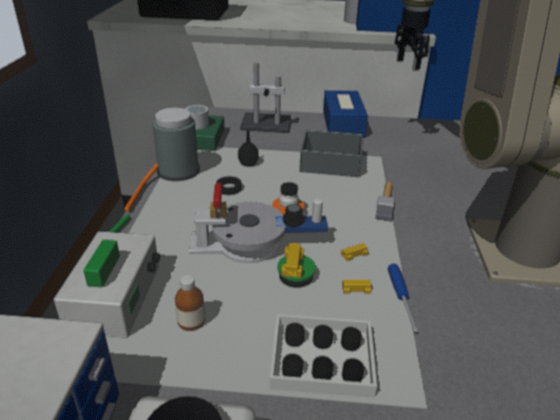

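Run:
```python
from h import *
s=load('top0'); im=s['color']; hsv=cv2.cvtColor(im,cv2.COLOR_RGB2HSV)
def comps(lo,hi,roi,z,name,minA=25):
    m=cv2.inRange(hsv,np.array(lo),np.array(hi)); k=np.zeros_like(m); x0,y0,x1,y1=roi; k[y0:y1,x0:x1]=m[y0:y1,x0:x1]
    n,l,st,c=cv2.connectedComponentsWithStats(k)
    for i in range(1,n):
        if st[i,4]>=minA:
            pts=np.argwhere(l==i)[:,::-1].astype(float)
            W=np.array([onz(s,u,v,z)[:2] for u,v in pts]).astype(np.float32)
            print(name,st[i],c[i].round(1),'W',W.mean(0).round(1),'rect',[np.round(q,1) for q in cv2.minAreaRect(W)])
comps([20,120,90],[35,255,255],(90,90,450,350),58,'yellow')
comps([0,150,80],[8,255,255],(200,130,300,200),143,'red',10)
comps([100,100,60],[125,255,255],(240,220,290,290),62,'blue')
comps([45,100,40],[75,255,255],(190,220,250,280),30,'green')
comps([8,150,100],[18,255,255],(280,210,340,270),30,'orange')
crop=im[140:290,190:340]; cv2.imwrite('pics/crop0.png',cv2.resize(crop,None,fx=4,fy=4,interpolation=cv2.INTER_CUBIC)[:,:,::-1])
s2=load('side0'); crop=s2['color'][165:315,180:380]; cv2.imwrite('pics/crop1.png',cv2.resize(crop,None,fx=4,fy=4,interpolation=cv2.INTER_CUBIC)[:,:,::-1])
```

```text
yellow [200 239  33  18 405] [216.  247.5] W [522.8 135.3] rect [array([522.8, 135.4]), array([75.2, 38.4]), np.float64(89.2)]
yellow [198 291  13  23 205] [204.2 301.9] W [394.2 157.8] rect [array([394.2, 158. ]), array([52.5, 26.1]), np.float64(5.8)]
yellow [241 291  20  25 203] [250.  303.4] W [393.7  49.9] rect [array([394.1,  49.7]), array([52.9, 26.4]), np.float64(30.3)]
red [240 168  30   8 164] [254.5 171.6] W [692.9  47.6] rect [array([692.9,  47.7]), array([13.3, 65.7]), np.float64(8.4)]
blue [262 230   7   6  35] [264.5 232.7] W [561.4  21.2] rect [array([561.8,  20. ]), array([11.9, 14.3]), np.float64(1.8)]
blue [256 253  19  25 277] [264.4 264.9] W [485.   18.9] rect [array([484.9,  17.5]), array([56.6, 42.6]), np.float64(1.9)]
green [208 235  19   8 114] [216.9 238.7] W [545.1 136.8] rect [array([545.6, 136.5]), array([17.1, 43.8]), np.float64(1.8)]
green [201 253  29  15 261] [215.6 260.1] W [493.1 137.6] rect [array([492.8, 139.7]), array([68.5, 33.1]), np.float64(87.0)]
orange [294 225  32  32 472] [306.7 240. ] W [548.8 -82.5] rect [array([547.8, -89.4]), array([75.8, 76. ]), np.float64(1.7)]
```

```bash
sleep 0.5
```

```text
(no output)
```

View pics/crop0.png

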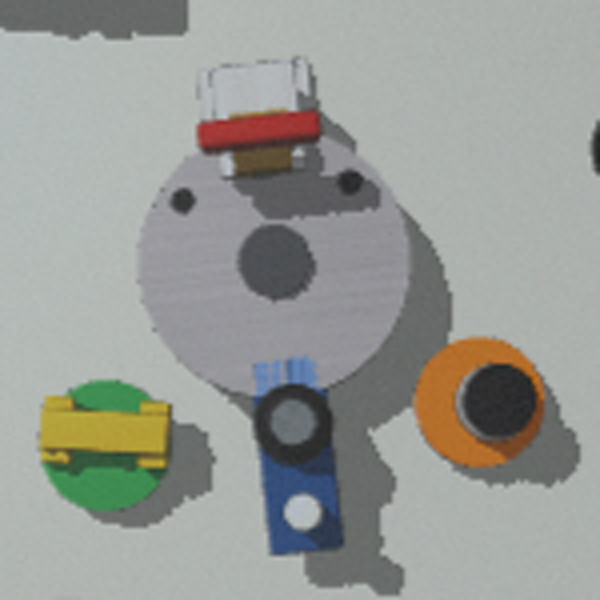

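View pics/crop1.png

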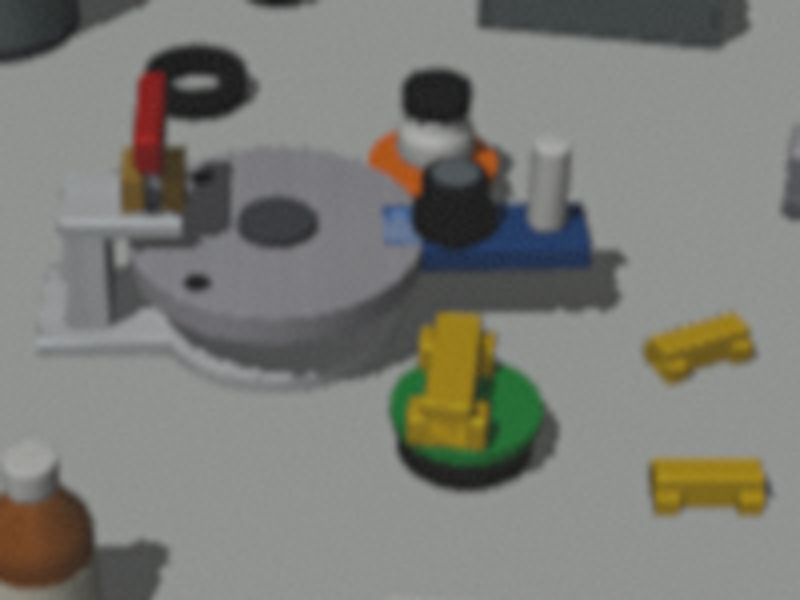

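Candidates for the offcut, in top-view pixels: (216,248), about 75 long and on the green disc; (204,302) and (250,303), each about 52 long and lying on the bench. The crop confirms the first: it's the largest and it's on the green station.

Run:
```python
from h import *
s=load('top0'); f=lambda x,y,z: onz(s,190+x/4-.4,140+y/4-.4,z).round(1)
P=f(276,262,62);A=f(302,512,115);h1=f(183,200,62);h2=f(350,181,62)
print('pivot',P,'post',A,'holes',h1,h2)
T=np.array([692.9,47.6]);
d=lambda a:(np.hypot(*(a[:2]-P[:2])).round(1),np.degrees(np.arctan2(*(a[:2]-P[:2])[::-1])).round(1))
for n,a in dict(post=A,h1=h1,h2=h2,tee=T,green=f(106,446,30),orange=f(480,402,30)).items(): print(n,a,d(a))
for q in [(400,250),(459,254),(455,327),(393,320)]: print('bin',onz(s,*q,70).round(0))
# side view cross-check
s2=load('side0')
print('post side',proj(s2,[A[0],A[1],115]),'tee',proj(s2,[692.9,47.6,143]),'off',proj(s2,[522.8,135.4,58]))
print('bin side', [proj(s2,np.r_[onz(s,*q,70)]).round(0) for q in [(400,250),(459,254),(455,327),(393,320)]])
```

```text
pivot [627.   37.3  62. ] post [479.  17. 115.] holes [662.6  94.3  62. ] [677.4  -5.5  62. ]
post [479.  17. 115.] (np.float64(149.4), np.float64(-172.2))
h1 [662.6  94.3  62. ] (np.float64(67.2), np.float64(58.0))
h2 [677.4  -5.5  62. ] (np.float64(66.1), np.float64(-40.3))
tee [692.9  47.6] (np.float64(66.7), np.float64(8.9))
green [514.9 137.4  30. ] (np.float64(150.3), np.float64(138.2))
orange [548.7 -89.5  30. ] (np.float64(149.0), np.float64(-121.7))
bin [ 530. -301.   70.]
bin [ 525. -442.   70.]
bin [ 353. -432.   70.]
bin [ 366. -286.   70.]
post side [317.33503315 200.1632745 ] tee [216.66021612 190.11630185] off [292.78651471 253.38308197]
bin side [array([300., 151.]), array([304., 129.]), array([362., 134.]), array([360., 157.])]
```

```bash
cat >> h.py <<'E'
def rel(cur,tgt):
    y=np.radians(cur[3]); R=np.array([[np.cos(y),np.sin(y),0],[np.sin(y),-np.cos(y),0],[0,0,-1]])
    t=R.T@(np.array(tgt[:3])-np.array(cur[:3]))/1000
    return [round(float(v),4) for v in t]+[0,0,round(-(tgt[3]-cur[3]),2)]
def app(cur,row):
    y=np.radians(cur[3]); R=np.array([[np.cos(y),np.sin(y),0],[np.sin(y),-np.cos(y),0],[0,0,-1]])
    return list((np.array(cur[:3])+R@np.array(row[:3])*1000).round(2))+[round(cur[3]-row[5],2)]
E
python3 - <<'E'
from h import *
c=[234.113,-552.446,239.292,22.964]
t=[522.8,135.4,140,89]; 
for k in (.25,.5,.75): print(rel(c,[*(np.array(c)*(1-k)+np.array(t)*k)]))
print(rel(c,t))
E
```

```text
[0.1335, -0.1302, 0.0248, 0, 0, np.float64(-16.51)]
[0.2671, -0.2604, 0.0496, 0, 0, np.float64(-33.02)]
[0.4006, -0.3905, 0.0745, 0, 0, np.float64(-49.53)]
[0.5342, -0.5207, 0.0993, 0, 0, -66.04]
```

Call:
{"api": "move_arm", "payload": {
  "rows": [
    [[0.033,-0.033,0.006,0,0,-4],[0.067,-0.065,0.012,0,0,-8],[0.1,-0.098,0.019,0,0,-12],[0.134,-0.13,0.025,0,0,-16.5],[0.167,-0.163,0.031,0,0,-21],[0.2,-0.195,0.037,0,0,-25],[0.234,-0.228,0.043,0,0,-29],[0.267,-0.26,0.05,0,0,-33],[0.3,-0.293,0.056,0,0,-37],[0.334,-0.325,0.062,0,0,-41],[0.367,-0.358,0.068,0,0,-45],[0.4,-0.39,0.074,0,0,-49.5],[0.434,-0.423,0.081,0,0,-54],[0.467,-0.455,0.087,0,0,-58],[0.5,-0.488,0.093,0,0,-62],[0.525,-0.512,0.097,0,0,-65],[0.5342,-0.5207,0.0993,0,0,-66],[0.5342,-0.5207,0.0993,0,0,-66],[0.5342,-0.5207,0.0993,0,0,-66]]
  ],
  "grip": 0.65,
  "newtons": 30
}}

```text
time: 2.0
tool_pos: [522.3, 134.6, 139.6]
tcp_rot: [-179.9, 0.0, 88.9]
ft_force: [-0.2, -0.4, 0.3]
finger_gap: 55.7
```

Call:
{"api": "move_arm", "payload": {
  "rows": [
    [[0,0,0.03,0,0,0],[0,0,0.06,0,0,0],[0,0,0.08,0,0,0],[0,0,0.09,0,0,0],[0,0,0.095,0,0,0],[0,0,0.097,0,0,0],[0,0,0.097,0,0,0]]
  ]
}}

```text
time: 2.7
tool_pos: [523.6, 135.2, 44.0]
tcp_rot: [179.9, -0.0, 88.9]
ft_force: [-0.3, 0.5, 0.3]
finger_gap: 55.5
```

Call:
{"api": "move_arm", "payload": {
  "rows": [
    [[0,0,0,0,0,0],[0,0,0,0,0,0],[0,0,0,0,0,0],[0,0,0,0,0,0],[0,0,0,0,0,0],[0,0,0,0,0,0]]
  ],
  "grip": 0
}}

```text
time: 3.3
tool_pos: [523.6, 135.6, 44.0]
tcp_rot: [179.9, -0.0, 89.0]
ft_force: [-0.4, -0.7, 6.1]
finger_gap: 23.4
```

Run:
```python
from h import *
snap('side','side1'); s2=load('side1'); cv2.imwrite('pics/crop2.png',cv2.resize(s2['color'][165:315,180:380],None,fx=4,fy=4)[:,:,::-1])
```

```text
(no output)
```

View pics/crop2.png

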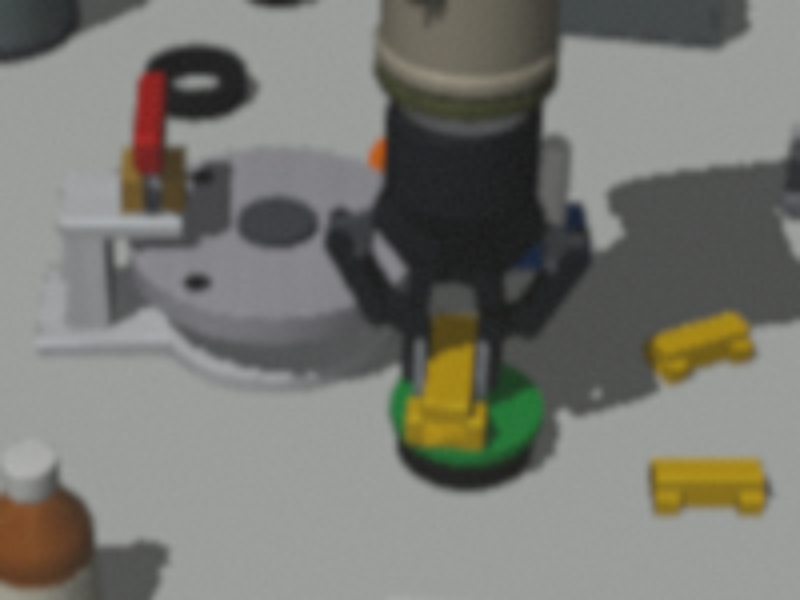

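Run:
```python
from h import *
c=app([234.113,-552.446,239.292,22.964],[.5342,-.5207,.0993,0,0,-66]);c=app(c,[0,0,.097,0,0,0]);print(c)
print(rel(c,[443,-365,163,c[3]]))
```

```text
[np.float64(522.83), np.float64(135.41), np.float64(42.99), 88.96]
[-0.5018, -0.0707, -0.12, 0, 0, -0.0]
```

Call:
{"api": "move_arm", "payload": {
  "rows": [
    [[0,0,-0.01,0,0,0],[0,0,-0.03,0,0,0],[0,0,-0.06,0,0,0],[0,0,-0.09,0,0,0],[0,0,-0.11,0,0,0],[0,0,-0.12,0,0,0],[0,0,-0.12,0,0,0]]
  ]
}}

```text
time: 4.05
tool_pos: [523.7, 135.6, 164.7]
tcp_rot: [179.8, -0.0, 89.0]
ft_force: [0.4, -0.8, -1.8]
finger_gap: 23.7
```

Call:
{"api": "move_arm", "payload": {
  "rows": [
    [[-0.02,-0.003,0,0,0,0],[-0.055,-0.008,0,0,0,0],[-0.095,-0.013,0,0,0,0],[-0.135,-0.019,0,0,0,0],[-0.175,-0.025,0,0,0,0],[-0.215,-0.03,0,0,0,0],[-0.255,-0.036,0,0,0,0],[-0.295,-0.042,0,0,0,0],[-0.335,-0.047,0,0,0,0],[-0.375,-0.053,0,0,0,0],[-0.415,-0.058,0,0,0,0],[-0.455,-0.064,0,0,0,0],[-0.485,-0.068,0,0,0,0],[-0.502,-0.07,0,0,0,0],[-0.502,-0.07,0,0,0,0],[-0.502,-0.07,0.04,0,0,0],[-0.502,-0.07,0.08,0,0,0],[-0.502,-0.07,0.115,0,0,0],[-0.502,-0.07,0.13,0,0,0],[-0.502,-0.07,0.13,0,0,0]]
  ]
}}

```text
time: 6.05
tool_pos: [442.3, -362.4, 29.9]
tcp_rot: [-179.7, -0.3, 89.0]
ft_force: [-0.2, -0.7, 0.5]
finger_gap: 23.1
```

Call:
{"api": "move_arm", "payload": {
  "rows": [
    [[0,0,0,0,0,0],[0,0,0,0,0,0],[0,0,0,0,0,0],[0,0,0,0,0,0],[0,0,-0.03,0,0,0],[0,0,-0.07,0,0,0],[0,0,-0.11,0,0,0],[0,0,-0.15,0,0,0],[0,0,-0.15,0,0,0]]
  ],
  "grip": 0.65
}}

```text
time: 6.95
tool_pos: [446.7, -368.2, 191.5]
tcp_rot: [179.5, 0.5, 89.0]
ft_force: [0.9, -0.4, 0.1]
finger_gap: 55.4
```

Run:
```python
from h import *
snap('top','top2')
c=[522.83,135.41,42.99,88.96]
for r in ([0,0,-.12,0,0,0],[-.502,-.07,.13,0,0,0],[0,0,-.15,0,0,0]): c=app(c,r)
print(c)
print(rel(c,[692.9,47.6,200,98.3]))
```

```text
[np.float64(443.73), np.float64(-365.24), np.float64(182.99), 88.96]
[0.4173, 0.2416, -0.017, 0, 0, -9.34]
```

View pics/top2.png

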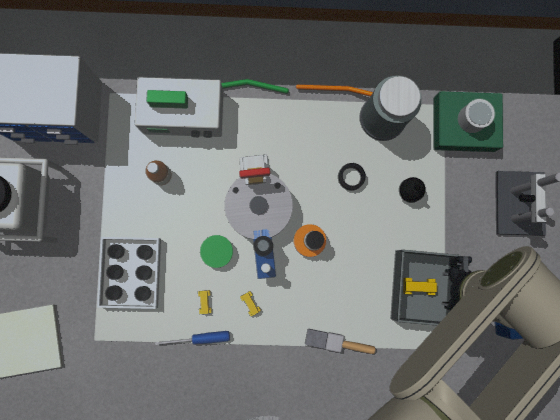

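Call:
{"api": "move_arm", "payload": {
  "rows": [
    [[0.02,0.012,-0.001,0,0,0],[0.055,0.032,-0.003,0,0,-1],[0.09,0.052,-0.005,0,0,-2],[0.125,0.072,-0.007,0,0,-3],[0.16,0.092,-0.009,0,0,-4],[0.195,0.112,-0.011,0,0,-5],[0.23,0.133,-0.013,0,0,-6],[0.265,0.154,-0.015,0,0,-7],[0.3,0.174,-0.017,0,0,-8],[0.335,0.194,-0.017,0,0,-9],[0.37,0.214,-0.017,0,0,-9.3],[0.4,0.232,-0.017,0,0,-9.3],[0.413,0.24,-0.017,0,0,-9.3],[0.4167,0.2412,-0.017,0,0,-9.3],[0.4167,0.2412,-0.017,0,0,-9.3],[0.4167,0.2412,-0.017,0,0,-9.3]]
  ]
}}

```text
time: 8.6
tool_pos: [691.9, 46.0, 199.5]
tcp_rot: [-179.9, 0.0, 98.2]
ft_force: [0.3, -0.8, -0.5]
finger_gap: 55.2
```

Call:
{"api": "move_arm", "payload": {
  "rows": [
    [[0,0,0.02,0,0,0],[0,0,0.045,0,0,0],[0,0,0.065,0,0,0],[0,0,0.073,0,0,0],[0,0,0.075,0,0,0],[0,0,0.075,0,0,0]]
  ]
}}

```text
time: 9.2
tool_pos: [692.7, 46.4, 125.8]
tcp_rot: [180.0, 0.0, 98.2]
ft_force: [-0.6, 0.1, 0.0]
finger_gap: 55.3
```

Run:
```python
from h import *
s=snap('side','side3'); cv2.imwrite('pics/crop3.png',cv2.resize(s['color'][100:280,130:330],None,fx=4,fy=3.3)[:,:,::-1])
s=load('top2'); hsv=cv2.cvtColor(s['color'],cv2.COLOR_RGB2HSV)
m=cv2.inRange(hsv,(45,100,40),(75,255,255)); k=m*0;k[225:280,190:245]=m[225:280,190:245]
c,r=cv2.minEnclosingCircle(np.argwhere(k)[:,::-1].astype(np.float32)); print(c,r,onz(s,*c,30), onz(s,*np.argwhere(k)[:,::-1].mean(0),30))
```

```text
(216.00732421875, 250.98292541503906) 16.142467498779297 [515.17681171 137.63518075  30.        ] [515.35296898 137.27109156  30.        ]
```

View pics/crop3.png

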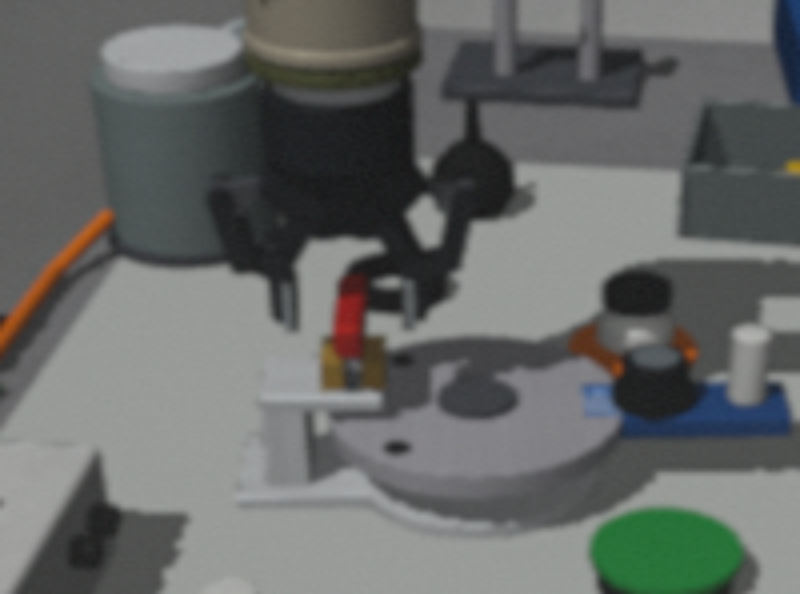

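Call:
{"api": "move_arm", "payload": {
  "rows": [
    [[0,0,0,0,0,0],[0,0,0,0,0,0],[0,0,0,0,0,0],[0,0,0,0,0,0],[0,0,0,0,0,0],[0,0,0,0,0,0],[0,0,0,0,0,0]]
  ],
  "grip": 0,
  "newtons": 60
}}

```text
time: 9.95
tool_pos: [692.8, 47.0, 126.1]
tcp_rot: [179.9, 0.0, 98.3]
ft_force: [-2.2, -0.6, 6.2]
finger_gap: 14.9
```

Call:
{"api": "move_arm", "payload": {
  "rows": [
    [[0,0,-0.004,0,0,0],[0,0,-0.008,0,0,0],[0,0,-0.012,0,0,0],[0,0,-0.016,0,0,0],[0,0,-0.02,0,0,0],[0,0,-0.023,0,0,0],[0,0,-0.024,0,0,0],[0,0,-0.024,0,0,0],[0,0,-0.024,0,0,0]]
  ]
}}

```text
time: 10.85
tool_pos: [692.3, 47.1, 148.1]
tcp_rot: [-180.0, -0.0, 98.3]
ft_force: [6.2, -0.5, -11.5]
finger_gap: 15.2
```

Call:
{"api": "move_arm", "payload": {
  "rows": [
    [[0,0,-0.0012,0,0,0],[0,0,-0.0012,0,0,-3],[0,0,-0.0012,0,0,-7],[0,0,-0.0012,0,0,-12],[0,0,-0.0012,0,0,-18],[0,0,-0.0012,0,0,-24],[0,0,-0.0012,0,0,-30],[0,0,-0.0012,0,0,-36],[0,0,-0.0012,0,0,-42],[0,0,-0.0012,0,0,-48],[0,0,-0.0012,0,0,-53],[0,0,-0.0012,0,0,-57],[0,0,-0.0012,0,0,-58],[0,0,-0.0012,0,0,-58]]
  ]
}}

```text
time: 12.25
tool_pos: [693.5, 48.1, 149.9]
tcp_rot: [179.9, 0.1, 156.3]
ft_force: [11.0, 4.9, -11.9]
finger_gap: 14.7
```

Call:
{"api": "move_arm", "payload": {
  "rows": [
    [[0,0,0.002,0,0,0],[0,0,0.004,0,0,0],[0,0,0.0055,0,0,0],[0,0,0.0055,0,0,0]]
  ]
}}

```text
time: 12.65
tool_pos: [693.7, 48.1, 145.6]
tcp_rot: [179.8, 0.1, 156.3]
ft_force: [8.0, 4.2, -7.1]
finger_gap: 14.9
```

Call:
{"api": "move_arm", "payload": {
  "rows": [
    [[0,0,0,0,0,0],[0,0,0,0,0,0],[0,0,0,0,0,0],[0,0,0,0,0,0],[0,0,0,0,0,0],[0,0,-0.02,0,0,0],[0,0,-0.05,0,0,0],[0,0,-0.08,0,0,0],[0,0,-0.08,0,0,0]]
  ],
  "grip": 0.6
}}

```text
time: 13.55
tool_pos: [695.0, 47.0, 231.4]
tcp_rot: [179.8, 0.5, 156.3]
ft_force: [0.2, 0.8, 1.2]
finger_gap: 51.3
```

Run:
```python
from h import *
s=snap('side','side4'); cv2.imwrite('pics/crop4.png',cv2.resize(s['color'][100:280,130:330],None,fx=4,fy=3.3)[:,:,::-1])
c=[443.73,-365.24,182.99,88.96]
for r in ([.4167,.2412,-.017,0,0,-9.3],[0,0,.075,0,0,0],[0,0,-.024,0,0,0],[0,0,-.0012,0,0,-58],[0,0,.0055,0,0,0],[0,0,-.08,0,0,0]): c=app(c,r)
print(c)
t=[478.6,15.6,200,188.3]  # P+150
print(rel(c,t))
```

```text
[np.float64(692.45), np.float64(47.01), np.float64(224.69), 156.26]
[0.1831, -0.1148, 0.0247, 0, 0, -32.04]
```

View pics/crop4.png

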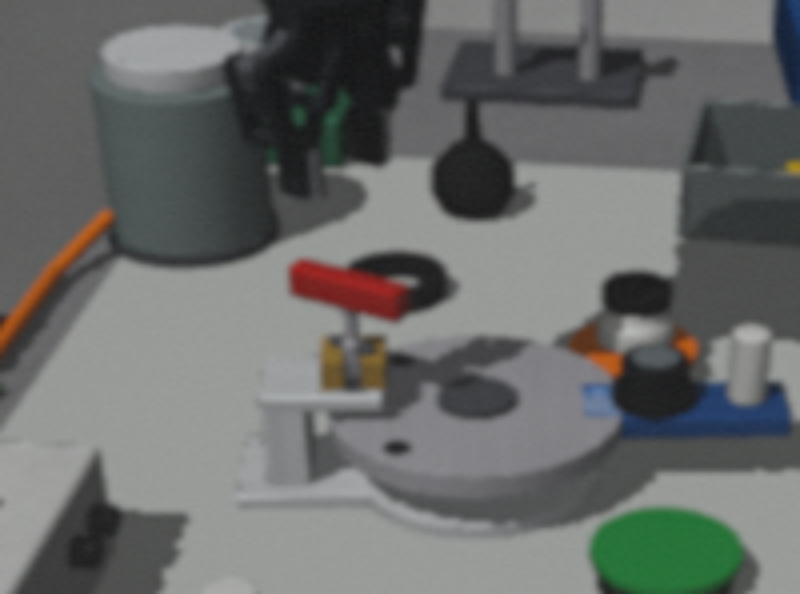

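Call:
{"api": "move_arm", "payload": {
  "rows": [
    [[0.02,-0.012,0.003,0,0,-3],[0.05,-0.031,0.006,0,0,-8],[0.085,-0.053,0.011,0,0,-14],[0.12,-0.075,0.016,0,0,-20],[0.15,-0.094,0.02,0,0,-26],[0.175,-0.11,0.023,0,0,-31],[0.1832,-0.1141,0.0247,0,0,-32],[0.1832,-0.1141,0.0247,0,0,-32],[0.1832,-0.1141,0.0247,0,0,-32],[0.1832,-0.1141,0.06,0,0,-32],[0.1832,-0.1141,0.1,0,0,-32],[0.1832,-0.1141,0.13,0,0,-32],[0.1832,-0.1141,0.142,0,0,-32],[0.1832,-0.1141,0.1447,0,0,-32],[0.1832,-0.1141,0.1447,0,0,-32]]
  ]
}}

```text
time: 15.1
tool_pos: [479.9, 16.3, 80.8]
tcp_rot: [-180.0, 0.0, -171.8]
ft_force: [0.4, -0.2, 0.0]
finger_gap: 51.2
```

Call:
{"api": "move_arm", "payload": {
  "rows": [
    [[0,0,0,0,0,0],[0,0,0,0,0,0],[0,0,0,0,0,0],[0,0,0,0,0,0],[0,0,0,0,0,0],[0,0,0,0,0,0]]
  ],
  "grip": 0,
  "newtons": 30
}}

```text
time: 15.7
tool_pos: [480.3, 16.3, 81.8]
tcp_rot: [-180.0, 0.2, -171.7]
ft_force: [-0.8, 0.5, 6.2]
finger_gap: 20.9
```

Run:
```python
from h import *
s=snap('side','side5'); cv2.imwrite('pics/crop5.png',cv2.resize(s['color'][100:280,180:380],None,fx=4,fy=3.3)[:,:,::-1])
c=app([692.45,47.01,224.69,156.26],[.1832,-.1141,.1447,0,0,-32]);print(c)
# arc about pivot through commanded point
P=np.array([627,37.3]); v=np.array(c[:2])-P
for a in [1,4,8,12,16,20,24,28,32,36,40,44,47,49,50]:
    t=np.radians(-a); w=P+np.array([[np.cos(t),-np.sin(t)],[np.sin(t),np.cos(t)]])@v
    r=rel(c,[*w,c[2],c[3]-a]); print([float(x) for x in r], w.round(1))
```

```text
[np.float64(478.82), np.float64(16.32), np.float64(79.99), 188.26]
[-0.0, 0.0026, 0.0, 0.0, 0.0, 1.0] [478.5  18.9]
[-0.0004, 0.0104, 0.0, 0.0, 0.0, 4.0] [477.7  26.7]
[-0.0015, 0.0208, 0.0, 0.0, 0.0, 8.0] [477.3  37.1]
[-0.0034, 0.0311, 0.0, 0.0, 0.0, 12.0] [477.7  47.6]
[-0.0059, 0.0412, 0.0, 0.0, 0.0, 16.0] [478.8  58. ]
[-0.0092, 0.0512, 0.0, 0.0, 0.0, 20.0] [480.6  68.3]
[-0.0132, 0.0608, 0.0, 0.0, 0.0, 24.0] [483.1  78.4]
[-0.0178, 0.0702, 0.0, 0.0, 0.0, 28.0] [486.3  88.3]
[-0.023, 0.0792, 0.0, 0.0, 0.0, 32.0] [490.2  98. ]
[-0.0289, 0.0879, 0.0, 0.0, 0.0, 36.0] [494.8 107.4]
[-0.0354, 0.0961, 0.0, 0.0, 0.0, 40.0] [500.  116.5]
[-0.0424, 0.1038, 0.0, 0.0, 0.0, 44.0] [505.8 125.1]
[-0.048, 0.1093, 0.0, 0.0, 0.0, 47.0] [510.6 131.4]
[-0.0519, 0.1128, 0.0, 0.0, 0.0, 49.0] [514.  135.4]
[-0.0539, 0.1145, 0.0, 0.0, 0.0, 50.0] [515.7 137.3]
```

View pics/crop5.png

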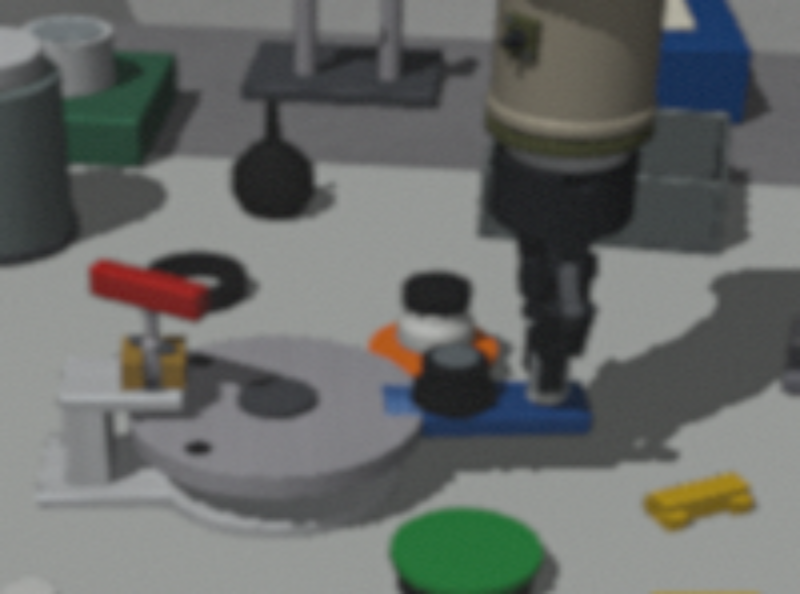

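Call:
{"api": "move_arm", "payload": {
  "rows": [
    [[0,0.0026,0,0,0,1],[-0.0004,0.0104,0,0,0,4],[-0.0015,0.0208,0,0,0,8],[-0.0034,0.0311,0,0,0,12],[-0.0059,0.0412,0,0,0,16],[-0.0092,0.0512,0,0,0,20],[-0.0132,0.0608,0,0,0,24],[-0.0178,0.0702,0,0,0,28],[-0.023,0.0792,0,0,0,32],[-0.0289,0.0879,0,0,0,36],[-0.0354,0.0961,0,0,0,40],[-0.0424,0.1038,0,0,0,44],[-0.048,0.1093,0,0,0,47],[-0.0519,0.1128,0,0,0,49],[-0.0539,0.1145,0,0,0,50],[-0.0539,0.1145,0,0,0,50],[-0.0539,0.1145,0,0,0,50]]
  ]
}}

```text
time: 17.45
tool_pos: [516.1, 138.5, 81.8]
tcp_rot: [179.9, -0.0, 138.3]
ft_force: [-7.7, 3.6, 11.3]
finger_gap: 21.3
```

Call:
{"api": "move_arm", "payload": {
  "rows": [
    [[0,0,0,0,0,0],[0,0,0,0,0,0],[0,0,0,0,0,0],[0,0,0,0,0,0],[0,0,0,0,0,0],[0,0,-0.03,0,0,0],[0,0,-0.07,0,0,0],[0,0,-0.11,0,0,0],[0,0,-0.15,0,0,0],[0,0,-0.15,0,0,0]]
  ],
  "grip": 0.6
}}

```text
time: 18.45
tool_pos: [519.1, 137.9, 237.3]
tcp_rot: [179.5, 0.4, 138.3]
ft_force: [0.9, 0.3, 0.5]
finger_gap: 51.3
```

Run:
```python
from h import *
s=snap('top','top6');s2=snap('side','side6')
cv2.imwrite('pics/crop6.png',np.hstack([cv2.resize(x,(390,420),interpolation=cv2.INTER_CUBIC) for x in (s['color'][130:290,180:328],s2['color'][165:325,190:338])])[:,:,::-1])
c=app([478.82,16.32,79.99,188.26],[-.0539,.1145,0,0,0,50]);c=app(c,[0,0,-.15,0,0,0]);print(c)
print(rel(c,[692.5,47.0,224,156.3]))
```

```text
[np.float64(515.71), np.float64(137.38), np.float64(229.99), 138.26]
[-0.1921, 0.0503, 0.006, 0, 0, -18.04]
```

View pics/crop6.png

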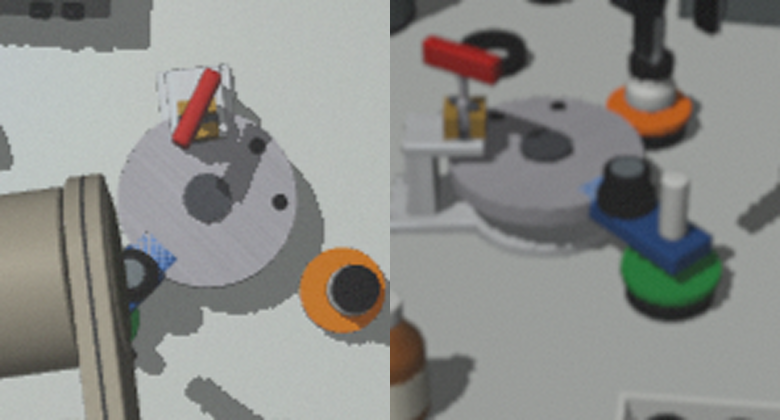

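Run:
```python
from h import *
s2=load('side6'); print(proj(s2,[515,137.1,115])); print(onz(s2,297.4,232.8,115))
s=load('top6'); hsv=cv2.cvtColor(s['color'],cv2.COLOR_RGB2HSV); m=cv2.inRange(hsv,(0,150,80),(8,255,255)); k=m*0; k[140:200,230:290]=m[140:200,230:290]
W=np.array([onz(s,u,v,162)[:2] for v,u in np.argwhere(k)],np.float32); print(W.mean(0),cv2.minAreaRect(W))
for x,y in((258,146),(280,202)): 
    p=onz(s,180+x/390*148,130+y/420*160,62); print(p,np.degrees(np.arctan2(p[1]-37.3,p[0]-627)))
```

```text
[297.77855424 231.59121993]
[515.52293357 141.20004563 115.        ]
[691.9627   48.50162] ((692.5770263671875, 48.781402587890625), (13.524298667907715, 66.8647232055664), 66.66205596923828)
[675.58090842  -7.44622579  62.        ] -42.647119315011366
[624.6532486  -28.95785053  62.        ] -92.02848065897287
```

Run:
```python
from h import *
P=np.array([627,37.3])
def hole(fn,a):
    s=load(fn); g=cv2.cvtColor(s['color'],cv2.COLOR_RGB2GRAY).astype(float)
    a=np.radians(a); u,v=proj(s,[P[0]+66*np.cos(a),P[1]+66*np.sin(a),62]); u0,v0=int(round(u)),int(round(v))
    w=g[v0-5:v0+6,u0-5:u0+6]; wt=np.clip(75-w,0,None); Y,X=np.mgrid[v0-5:v0+6,u0-5:u0+6]
    x,y=(wt*X).sum()/wt.sum(),(wt*Y).sum()/wt.sum(); p=onz(s,x,y,62)[:2]-P
    print(fn,(u,v),(x,y),np.hypot(*p).round(1),np.degrees(np.arctan2(p[1],p[0])).round(2)); print(w.astype(int)) if 0 else None
hole('top0',58.3);hole('top0',-41.7);hole('top6',-41.7);hole('top6',-91.7)
s=load('top6'); cv2.imwrite('pics/crop7.png',cv2.resize(s['color'][160:240,220:300],None,fx=7,fy=7,interpolation=cv2.INTER_NEAREST)[:,:,::-1])
```

```text
top0 (np.float64(235.67225129262363), np.float64(189.9739595352327)) (np.float64(235.39808917197453), np.float64(189.68789808917197)) 66.9 58.12
top0 (np.float64(277.56657846432773), np.float64(185.32058850977825)) (np.float64(277.1458625525947), np.float64(185.19495091164094)) 65.5 -40.88
top6 (np.float64(277.56657846432773), np.float64(185.32058850977825)) (np.float64(277.1637519872814), np.float64(185.1033386327504)) 65.7 -40.77
top6 (np.float64(286.1412705631609), np.float64(206.78729853916835)) (np.float64(285.93946188340806), np.float64(206.38116591928252)) 65.5 -90.87
```

Call:
{"api": "move_arm", "payload": {
  "rows": [
    [[-0.015,0.004,0.006,0,0,-1],[-0.045,0.012,0.006,0,0,-4],[-0.08,0.021,0.006,0,0,-7],[-0.115,0.03,0.006,0,0,-11],[-0.15,0.039,0.006,0,0,-14],[-0.18,0.047,0.006,0,0,-17],[-0.1921,0.0503,0.006,0,0,-18],[-0.1921,0.0503,0.006,0,0,-18],[-0.1921,0.0503,0.006,0,0,-18],[-0.1921,0.0503,0.03,0,0,-18],[-0.1921,0.0503,0.06,0,0,-18],[-0.1921,0.0503,0.08,0,0,-18],[-0.1921,0.0503,0.0853,0,0,-18],[-0.1921,0.0503,0.0853,0,0,-18],[-0.1921,0.0503,0.0853,0,0,-18]]
  ]
}}

```text
time: 20.05
tool_pos: [693.0, 47.4, 146.3]
tcp_rot: [180.0, 0.1, 156.3]
ft_force: [0.8, -1.0, 0.3]
finger_gap: 50.9
```

Call:
{"api": "move_arm", "payload": {
  "rows": [
    [[0,0,0,0,0,0],[0,0,0,0,0,0],[0,0,0,0,0,0],[0,0,0,0,0,0],[0,0,0,0,0,0],[0,0,0,0,0,0],[0,0,0,0,0,0]]
  ],
  "grip": 0,
  "newtons": 60
}}

```text
time: 20.75
tool_pos: [693.8, 47.8, 146.5]
tcp_rot: [179.9, 0.2, 156.3]
ft_force: [2.6, 4.4, 6.0]
finger_gap: 14.7
```

Call:
{"api": "move_arm", "payload": {
  "rows": [
    [[0,0,-0.002,0,0,0],[0,0,-0.004,0,0,0],[0,0,-0.0045,0,0,0],[0,0,-0.0045,0,0,3],[0,0,-0.0045,0,0,8],[0,0,-0.0045,0,0,14],[0,0,-0.0045,0,0,20],[0,0,-0.0045,0,0,26],[0,0,-0.0045,0,0,32],[0,0,-0.0045,0,0,38],[0,0,-0.0045,0,0,44],[0,0,-0.0045,0,0,50],[0,0,-0.0045,0,0,55],[0,0,-0.0045,0,0,57.5],[0,0,-0.0045,0,0,58],[0,0,-0.0045,0,0,58],[0,0,-0.0045,0,0,58]]
  ]
}}

```text
time: 22.45
tool_pos: [691.9, 47.1, 146.7]
tcp_rot: [-179.9, -0.0, 98.3]
ft_force: [6.0, 2.0, -10.3]
finger_gap: 14.8
```

Call:
{"api": "move_arm", "payload": {
  "rows": [
    [[0,0,0.003,0,0,0],[0,0,0.006,0,0,0],[0,0,0.009,0,0,0],[0,0,0.012,0,0,0],[0,0,0.015,0,0,0],[0,0,0.018,0,0,0],[0,0,0.02,0,0,0],[0,0,0.022,0,0,0],[0,0,0.022,0,0,0]]
  ]
}}

```text
time: 23.35
tool_pos: [692.2, 47.1, 127.4]
tcp_rot: [-180.0, -0.0, 98.3]
ft_force: [1.3, 2.2, -2.9]
finger_gap: 15.0
```

Call:
{"api": "move_arm", "payload": {
  "rows": [
    [[0,0,0,0,0,0],[0,0,0,0,0,0],[0,0,0,0,0,0],[0,0,0,0,0,0],[0,0,0,0,0,0],[0,0,-0.02,0,0,0],[0,0,-0.05,0,0,0],[0,0,-0.09,0,0,0],[0,0,-0.13,0,0,0],[0.03,0,-0.15,0,0,0],[-0.04,0,-0.15,0,0,0],[-0.08,0,-0.15,0,0,0],[-0.12,0,-0.15,0,0,0],[-0.16,0,-0.15,0,0,0],[-0.2,0,-0.15,0,0,0],[-0.23,0,-0.15,0,0,0],[-0.25,0,-0.15,0,0,0],[-0.25,0,-0.15,0,0,0]]
  ],
  "grip": 0.6
}}

```text
time: 25.15
tool_pos: [728.0, -204.0, 276.5]
tcp_rot: [-179.9, 0.0, 98.0]
ft_force: [-0.4, 0.6, -0.4]
finger_gap: 51.2
```

Run:
```python
from h import *
s=snap('top','top8');s2=snap('side','side8')
cv2.imwrite('pics/crop8.png',np.hstack([cv2.resize(x,(390,420),interpolation=cv2.INTER_CUBIC) for x in (s['color'][130:290,180:328],s2['color'][165:325,190:338])])[:,:,::-1])
hsv=cv2.cvtColor(s['color'],cv2.COLOR_RGB2HSV); m=cv2.inRange(hsv,(0,150,80),(8,255,255)); k=m*0; k[140:200,230:290]=m[140:200,230:290]
W=np.array([onz(s,u,v,143)[:2] for v,u in np.argwhere(k)],np.float32); print(cv2.minAreaRect(W))
for n in('side0','side8'):
    x=load(n);hs=cv2.cvtColor(x['color'],cv2.COLOR_RGB2HSV);m=cv2.inRange(hs,(0,150,80),(8,255,255)); k=m*0; k[165:240,190:240]=m[165:240,190:240]
    print(n,cv2.boundingRect(k),np.argwhere(k).mean(0))
```

```text
((692.8368530273438, 47.54584503173828), (13.800899505615234, 65.88792419433594), 7.734302043914795)
side0 (214, 183, 7, 25) [194.8057554  216.98561151]
side8 (213, 183, 8, 25) [195.13475177 216.95035461]
```

View pics/crop8.png

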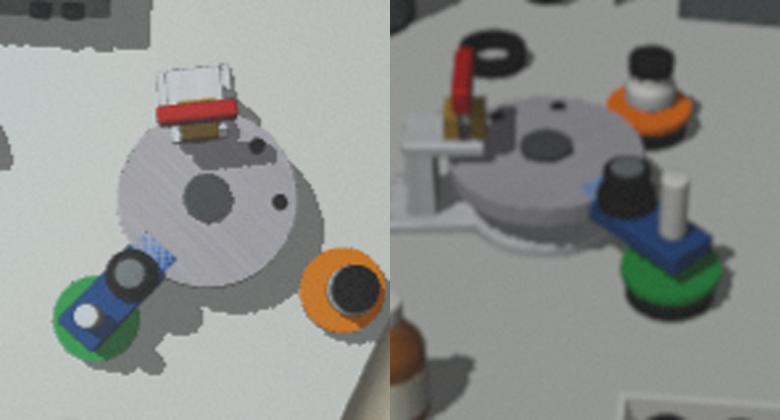

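View pics/top8.png

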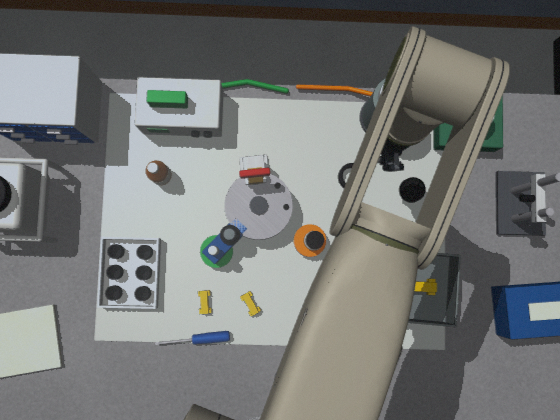

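View pics/side8.png

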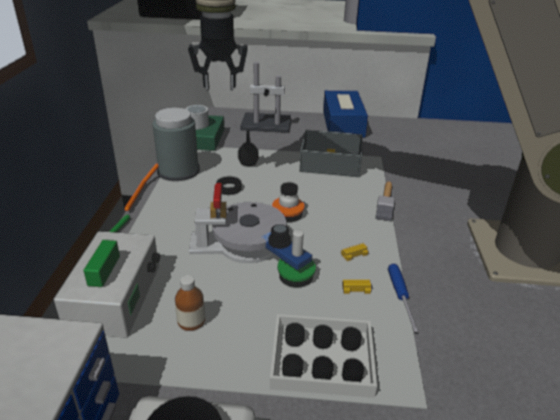

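The side view shows the gripper high and clear at (218,60). The plunger is home at (217,195), the post is over the green disc at (297,240), and the offcut is in the bin at (330,152). All bystanders are in place.

```bash
python3 -c "
from bench import hand_in
print(hand_in())"
```

```text
the job is handed in; nothing more can be done
None
```

The job is done and handed in at about 25 s of the 66 s allowed, with no retries.

I did it in the order asked:
1. I put the large yellow offcut in the grey scrap bin.
2. I pulled the plunger up and twisted it about 58°, and it stayed out.
3. I swung the carrier arm 50° until its white post stood over the green station.
4. I twisted the plunger back, lowered it home and let go.

**Last checks:**
- **Swivel:** the turntable hole moved from -40.88° to -90.87°, which is 50.0° as intended. I took this before the plunger dropped home, and did not remeasure it afterwards.
- **Plunger:** the red handle is back at its starting height and position to within a pixel in the side view, and the bar is in line with its slot.
- **Offcut:** it shows inside the bin in both views.
- **Other things:** the jar, bottle, ring, blower and the two small yellow look-alikes look unmoved. I compared these by eye and did not measure them.
- **Gripper:** it is high and clear of everything, with wrist force close to zero.

One reading disagreed: a rough by-eye estimate put the swivel at about 51–52°, but finding the hole's centre properly gave 50.0°. A by-eye reading of the post top in the side view also came out about 4 mm off the middle of the station, roughly a pixel.

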